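Wedge up the leaning gas stove and hold it for new foot pads

TASK

The stove has lost the rubber pads of its two front feet and leans forward, and I want to stick on the new ones, which are 4 mm thick. Take the wooden wedge and push it flat along the bench, thin end first, square under the middle of the stove's front edge until both front feet are just off the bench: enough for a pad to slip under, and no more than 10 mm. Finish still gripping the wedge there, with its slope carrying the stove; don't shove the stove out of its place, touch it with nothing but the wedge, and leave the other things where they are.

Things in the scene. Friction and masses are not known exactly. Their poses are not given: they have to be found in the camera images.
- wedge_grip (a point): Plain hardwood wedge lying flat on the bench, left or right of the stove's front: 180 mm long, 42 wide, its top rising evenly (1 in 6) from 3 mm at the thin end to 33 mm at the thick end; 0.1 kg. This point, where to grip it across its width, is on its centre line, 35 mm from the thick end, 145 mm from the thin end, 13.5 mm above its underside. x points to the thin end, z up.
- wedge_tip (a point): Middle of the wedge's thin end, at its flat underside (the wedge is 3 mm high here). Same axes as wedge_grip. The wood slides easily on the bench and under the stove.
- stove: White table-top gas stove, black top, one burner: 300 x 300 mm, about 83 mm high, pan support to 118 mm; 1.8 kg, loose on the bench. Origin at bench height under its middle; x from front to rear, y to its left, z up. Its rear feet stand 120 mm behind the origin and 120 mm to each side. A knob, 38 mm across, sticks out 27 mm from the front, 85 mm to -y of the middle, 23 to 61 mm up.
- stove_front (a point): Middle of the stove's straight lower front edge, facing the robot, 150 mm before the stove's origin, 8 mm above the bench at the start (an open gap all along). The wedge meets it when its thin end is 30 mm past; each 6 mm more lifts the edge 1 mm and the front feet 0.9 mm (about 6.5 mm at 73 mm past). Push about 7 to 12 N; pushed slowly, the stove tips on its rear feet and does not slip.
- foot_front_left (a point): Middle of the underside of the stove's front left foot, a bare steel stud 22 mm across, 120 mm to +y of the stove's middle line and 30 mm behind the front edge. It stands on the bench at the start (height 0); the stove then leans forward by 4 mm in 240.
- foot_front_right (a point): The same for the front right foot, 120 mm to -y of the middle line.
- bowl: White ceramic bowl, 116 mm across, 60 mm high, on the bench on the side where the wedge is not; origin at the centre of its underside. Leave alone.
- egg_pan: Rectangular dark egg pan, 150 x 185 mm and 32 mm high, with a black handle towards its -y, to the right of the stove; origin at the centre of its underside. Leave alone.
- pad_a: New black rubber foot pad, a disc 26 mm across and 4 mm thick, on the bench left of the stove; origin at the centre of its underside. Leave alone.
- pad_b: Second new pad, the same, beside the first, further from the stove. Leave alone.
Not all that is in view belongs to the job. What is shaped like the part that bears wedge_grip but green or red is not meant.

How it is judged:
On the way, in this order (a step that is already met when the one before it is completed fails the run):
1. the wedge is in the gripper, its thin end still clear of the stove (contact force between the fingers and wedge above 1 N and x of wedge_tip in the frame of stove_front below 0 m), for 0.1 s.
2. its thin end has gone under the stove's front edge (x of wedge_tip in the frame of stove_front above 0.005 m and height (world z) of wedge_tip below 0.006 m), for 0.05 s.
At the end, for the whole second after the job is handed in: Both front feet 4 to 10 mm above the bench, rear feet on it; the gripped wedge lies flat, square to the front edge (0.2 rad) within 30 mm of its middle, and carries the stove (over 3 N); robot not touching the stove, whose front is within 25 mm of its place; all at rest (height (world z) of foot_front_left between 0.004 and 0.01 m and height (world z) of foot_front_right between 0.004 and 0.01 m and height (world z) of stove below 0.0062 m and angle between stove's own z axis and vertical above 0.013 rad and contact force between wedge and stove above 3 N and contact force between the fingers and wedge above 2 N and contact force between each of the arm, the fingers and stove below 0.5 N and angle between wedge_tip's own z axis and vertical below 0.04 rad and height (world z) of wedge_tip below 0.004 m and angle between the x axis of wedge_tip and the x axis of stove_front, either way round below 0.2 rad and x of wedge_tip in the frame of stove_front above 0.03 m and y of wedge_tip in the frame of stove_front between -0.03 and 0.03 m and distance of stove_front from where it was at the start of the episode below 0.025 m and linear speed of each of stove, wedge below 0.02 m/s); the arm keeps its last pose, push and grip.
It fails at once if a front foot of the stove is lifted more than 14 mm (height (world z) of any of foot_front_left, foot_front_right above 0.014 m).
It fails at once if the arm or fingers push the stove (over 3 N) (contact force between any of the arm, the fingers and stove above 3 N).
It fails at once if the bowl, the egg pan or a pad is moved by more than 20 mm (distance of any of bowl, egg_pan, pad_a, pad_b from where it was at the start of the episode above 0.02 m).
It also fails if it takes over 48 s, if anything falls off the work surface, if the arm or the gripper's body presses on something with over 40 N, if the wrist force passes 120 N, or if a joint passes its speed limit or range.

ROBOT

A 6-joint arm with a two-finger parallel gripper is mounted at the origin on the work surface. World frame = base frame: x ahead of the robot, y to its left, z up, the work surface at z = 0. Lengths are in m, angles in rad, forces in N, time in s.
With the tool pointing down it reaches from about 0.375 to 0.925 m from the base axis. Payload 5.7 kg.
Tool frame: the origin (TCP) lies midway between the tips of the shut fingers; the grasp point (between the pads) lies 19 mm behind it; z points along the fingers, x is the direction in which the jaws open and shut, and the axes are right-handed (so a half turn about z gives the same grasp; the last joint's range is limited). The gripper opens to 88 mm and grips with 3 to 60 N. Pads are 20 mm wide; open, the fingers measure 115 mm over their backs; the gripper's body (75 mm by 178 mm) begins 61 mm behind the grasp point.
Start: joints at [-0.115, 0.359, 1.51, -0, 1.272, -0.115], TCP at [0.6, -0, 0.223] pointing down, gripper open.
Joint ranges: [-2.97, 2.97], [-1.01, 2.36], [0.21, 2.38], [-0.96, 4.11], [0.2, 2.71], [-2.98, 2.98]. Speed limits (rad/s): [2.39, 2.39, 3.14, 3.14, 3.14, 3.14].

INTERFACE

Orientations are given as a unit quaternion [x, y, z, w].
In Python, from bench import move_ptp, servo_line, goto_joints, move_gripper, sleep, inverse_kinematics, capture, PlanningError, close_job, spot_in, silhouettes, current_clock, current_joint_pos, current_qvel, current_joint_torque, current_position, current_orientation, current_force, current_torque, current_finger_gap gives the robot as it stands. Calls block until the motion is done:
- move_ptp(position, orientation): joint-space move of the TCP to a pose.
- servo_line(position, orientation=None, rate=0.15, contact_N=None): straight line of the TCP; orientation=None keeps the orientation; rate is the mean speed in m/s. With contact_N (N) it stops when the force on the tool has changed by that much, and returns True; else False.
- goto_joints(angles): joint-space move.
- move_gripper(opening): finger opening in m; the grip force is fixed at half the most; returns when the fingers have stopped.
- sleep(seconds).
- inverse_kinematics(position, orientation): joint angles nearest the present ones, or None.
- capture(name): name is "scene" or "side" or "wrist"; returns a dict with "image" (480x640x3 uint8, blue, green, red), "range_z" (480x640 float32, m along the optical axis (not along the pixel's ray), 0 where there is no reading), "intrinsics" (3x3 intrinsics, pixels), "k1" (the pictures are not rectified: a ray, as slopes to the right and down, at radius r is drawn at 1 + k1 r^2 times it, then the intrinsics apply), "R" (3x3) and "t" (3): a world point X has camera coordinates R X + t. Camera axes: x right, y down, z forward; pixel columns grow to the right and rows downward; lengths in m; the calibration is good to about 2 mm. A picture is of the moment at which its call begins.
A pose or a line that the arm cannot do raises PlanningError and nothing moves.
- close_job(): hands the job in, once; it reports no verdict.
Trained networks look in the newest picture that a camera, given by its name, has taken for a name from the list of things; names that differ only in an ending like _2 or _b are one class to them, and where a whole thing is asked for, a point or a joint stands for the part that bears it (a point fixed in the world has none). Each returns a list of dicts, best first, with "conf" (0 to 1); they miss things now and then, are a little off and sometimes report something else, mostly with a low value. They report only what shows in the picture. A call takes as long as a camera call. They do not tell look-alikes from the thing itself.
- spot_in(camera, query): "xy" ([column, row] in pixels, amid what is visible of it).
- silhouettes(camera, query): "region" (480x640 bool, what is visible of it) and "xy" ([column, row] in pixels, amid what is visible of it).
Readings, each from a call of its own:
- current_clock(): time.
- current_joint_pos(): joint angles.
- current_qvel(): joint speeds.
- current_joint_torque(): joint torques, N m.
- current_position(): TCP position.
- current_orientation(): TCP orientation.
- current_force(): force on the tool from outside, world axes, zero at the start.
- current_torque(): the same for the moment, N m.
- current_finger_gap(): finger opening in m.
Only numpy, scipy, OpenCV 4.12 (cv2) and the standard library are available. Lean on these libraries where they do the work, as an engineer would, in place of code of your own. Each camera call takes 0.05 s, during which the arm holds its last target.

## Working session

There is one attempt and no reset: what is moved stays moved. The work goes in short steps, each a Python script; the robot and the scene stay as the last script left them, time stands still between calls to the robot, and variables do not carry over. Pictures are saved under pics/ and viewed, and the job is handed in when it is done.

```bash
mkdir -p pics; ls
python3 - <<'E'
from bench import *
import cv2,numpy as np,pickle
d={}
for n in ["scene","side","wrist"]:
    c=capture(n); d[n]=c; cv2.imwrite(f"pics/a_{n}.png",c["image"]); print(n,c["k1"],c["t"],(-c["R"].T@c["t"]).round(3))
    for q in ["wedge_grip","stove"]:
        r=silhouettes(n,q); c[q]=r; print(q,[(round(x["conf"],2),x["xy"],x["region"].sum()) for x in r])
pickle.dump(d,open("a.pkl","wb")); print(current_clock())
E
```

```text
pics
scene 0.010455980609655111 [ 0.41689009 -0.18869734  1.35743909] [0.946 0.473 0.966]
wedge_grip [(0.75, [219.0, 123.4], np.int64(1245)), (0.71, [305.1, 206.9], np.int64(799)), (0.71, [343.8, 118.9], np.int64(1000)), (0.59, [251.6, 164.6], np.int64(765))]
stove [(0.7, [207.9, 318.3], np.int64(28420))]
side -0.1798078147554462 [0.43029163 0.16197312 1.13888978] [0.015 1.024 0.677]
wedge_grip [(0.88, [387.3, 190.7], np.int64(746)), (0.79, [377.0, 213.3], np.int64(864)), (0.78, [337.4, 240.8], np.int64(1134)), (0.63, [197.2, 233.1], np.int64(11782))]
stove [(0.82, [197.2, 234.4], np.int64(11786))]
wrist -0.05176639748841225 [-0.59973797 -0.03014135  0.38944272] [0.6   0.069 0.384]
wedge_grip [(0.69, [227.4, 413.9], np.int64(2667))]
stove [(0.94, [470.9, 208.8], np.int64(86497))]
0.45
```

View pics/a_scene.png

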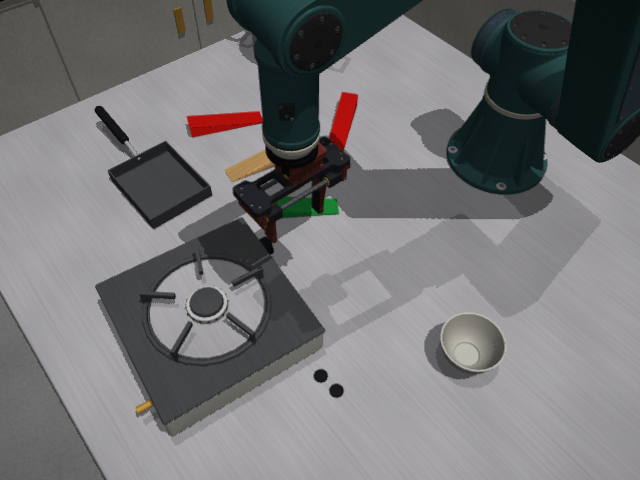

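View pics/a_side.png

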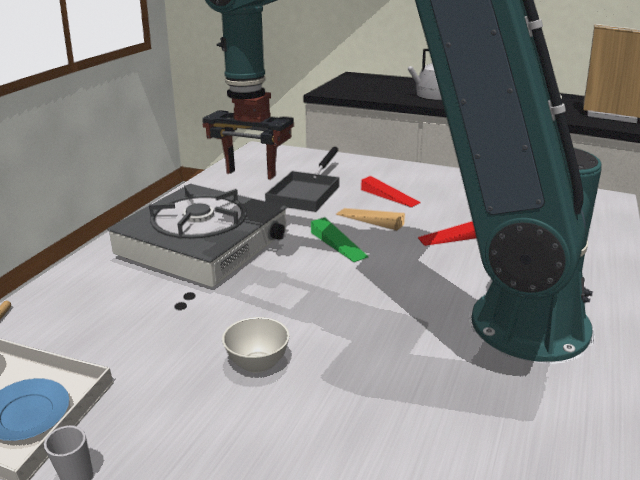

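View pics/a_wrist.png

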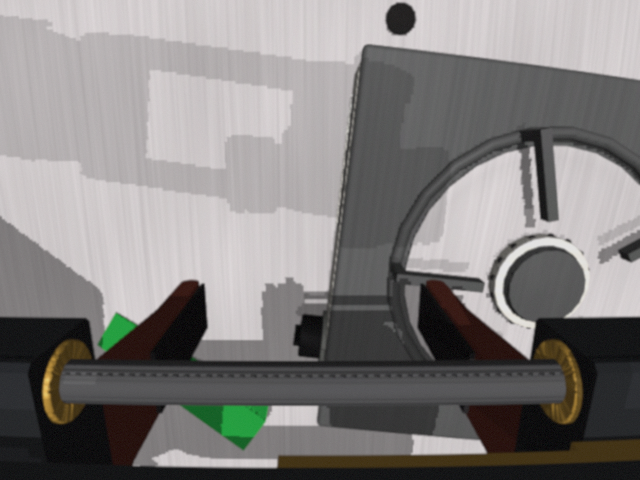

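The plain wedge is at about (370,217) in the side view and (251,165) in the scene view. The green wedge is at (340,240) in the side view. The red ones are at (390,190) and (445,233), and the knob is at (278,232). Next I'll turn these into world positions.

```bash
cat > h.py <<'E'
import numpy as np,cv2
def cloud(c):
    h,w=c["range_z"].shape
    u,v=np.meshgrid(np.arange(w),np.arange(h))
    p=np.stack([u,v],-1).reshape(-1,1,2).astype(np.float64)
    n=cv2.undistortPoints(p,np.array(c["intrinsics"],float),np.array([c["k1"],0,0,0.])).reshape(-1,2)
    z=c["range_z"].reshape(-1).astype(float)
    X=np.c_[n*z[:,None],z]
    W=(X-np.array(c["t"]))@np.array(c["R"])
    W[z<=0]=np.nan
    return W.reshape(h,w,3)
E
python3 - <<'E'
import pickle,numpy as np,cv2
from h import *
d=pickle.load(open("a.pkl","rb"))
for n in ["scene","side","wrist"]:
    c=d[n];W=cloud(c);c["W"]=W
    hsv=cv2.cvtColor(c["image"],cv2.COLOR_BGR2HSV)
    for r in c["wedge_grip"]:
        m=r["region"]&np.isfinite(W[...,2]); 
        if m.sum()>5000: continue
        P=W[m]; P=P[(P[:,2]>-.005)&(P[:,2]<.045)]
        col=np.median(hsv[r["region"]],0)
        rect=cv2.minAreaRect(P[:,:2].astype(np.float32))
        print(n,r["xy"],col,"rect",np.round(rect[0],3),np.round(rect[1],3),round(rect[2],1)); print(np.round(cv2.boxPoints(rect),3).tolist())
    r=c["stove"][0]; P=W[r["region"]&np.isfinite(W[...,2])]
    T=P[(P[:,2]>.07)&(P[:,2]<.092)]
    rect=cv2.minAreaRect(T[:,:2].astype(np.float32)); print(n,"stove",np.round(rect[0],3),np.round(rect[1],3),rect[2]);print(np.round(cv2.boxPoints(rect),3).tolist())
    fr=np.isfinite(W[...,2])&(W[...,2]<.004)
    print("bench z",np.nanmedian(W[...,2][np.abs(W[...,2])<.02]))
pickle.dump(d,open("a.pkl","wb"))
E
```

```text
scene [219.0, 123.4] [  1. 237. 174.] rect [ 0.436 -0.501] [0.071 0.179] 68.6
[[0.3400000035762787, -0.5009999871253967], [0.5070000290870667, -0.5669999718666077], [0.5329999923706055, -0.5009999871253967], [0.3659999966621399, -0.4350000023841858]]
scene [305.1, 206.9] [ 67. 204.  75.] rect [ 0.45  -0.154] [0.047 0.134] 55.9
[[0.38100001215934753, -0.13600000739097595], [0.492000013589859, -0.210999995470047], [0.5180000066757202, -0.1720000058412552], [0.40700000524520874, -0.09700000286102295]]
scene [343.8, 118.9] [  1. 236. 177.] rect [ 0.201 -0.327] [0.217 0.049] 37.4
[[0.10000000149011612, -0.37299999594688416], [0.12999999523162842, -0.41200000047683716], [0.30300000309944153, -0.2800000011920929], [0.27300000190734863, -0.2409999966621399]]
scene [251.6, 164.6] [ 17. 129. 169.] rect [ 0.481 -0.341] [0.066 0.107] 82.4
[[0.4230000078678131, -0.367000013589859], [0.5289999842643738, -0.38100001215934753], [0.5379999876022339, -0.3160000145435333], [0.4320000112056732, -0.3019999861717224]]
scene stove [ 0.771 -0.038] [0.308 0.305] 84.25341796875
[[0.6039999723434448, -0.175999
[... 1018 characters left out ...]
17499999701976776], [0.9070000052452087, -0.20600000023841858], [0.9380000233650208, 0.10400000214576721], [0.6309999823570251, 0.13500000536441803]]
bench z -0.00029691316890164565
wrist [227.4, 413.9] [ 67. 194. 157.] rect [ 0.468 -0.168] [0.045 0.179] 55.9
[[0.38100001215934753, -0.13600000739097595], [0.5299999713897705, -0.2370000034570694], [0.5550000071525574, -0.20000000298023224], [0.4059999883174896, -0.0989999994635582]]
wrist stove [ 0.74  -0.034] [0.305 0.244] 84.32086181640625
[[0.6029999852180481, -0.17399999499320984], [0.8460000157356262, -0.1979999989271164], [0.8759999871253967, 0.10599999874830246], [0.6340000033378601, 0.12999999523162842]]
bench z -0.0006132106157809111
```

Run:
```python
from bench import *
from h import *
import pickle
q=current_orientation(); print(q)
move_ptp([0.45,-0.42,0.24],q)
d={}
for n in ["scene","side","wrist"]:
    c=capture(n); d[n]=c; cv2.imwrite(f"pics/b_{n}.png",c["image"])
c=d["wrist"]; W=cloud(c); d["wrist"]["W"]=W
hsv=cv2.cvtColor(c["image"],cv2.COLOR_BGR2HSV)
m=cv2.inRange(hsv,(10,70,60),(25,200,255))
m=cv2.morphologyEx(m,cv2.MORPH_OPEN,np.ones((3,3)))
n,l,s,ce=cv2.connectedComponentsWithStats(m)
for i in range(1,n):
    if s[i,4]<1000: continue
    P=W[(l==i)&np.isfinite(W[...,2])]; P=P[(P[:,2]<.05)]
    if len(P)<100: continue
    rect=cv2.minAreaRect(P[:,:2].astype(np.float32));print(s[i],np.round(rect[0],4),np.round(rect[1],4),rect[2]);print(np.round(cv2.boxPoints(rect),4).tolist())
    A=np.c_[P[:,:2],np.ones(len(P))];k,*_=np.linalg.lstsq(A,P[:,2],rcond=None);print("plane",k,np.hypot(*k[:2]),np.degrees(np.arctan2(-k[1],-k[0])))
    print(np.c_[P.min(0),P.max(0)])
r=silhouettes("scene","stove")
d["scene"]["stove"]=r
pickle.dump(d,open("b.pkl","wb"));print(current_clock())
```

```text
[ 9.99999993e-01 -8.55671156e-06 -1.19119831e-04 -1.00027909e-05]
[  195    63   211    88 10373] [ 0.4392 -0.3263] [0.0453 0.1889] 79.30326080322266
[[0.34220001101493835, -0.3310000002384186], [0.5278000235557556, -0.3659999966621399], [0.536300003528595, -0.3215000033378601], [0.350600004196167, -0.2865000069141388]]
plane [-0.16367675  0.03250476  0.10048638] 0.16687312346613398 -11.232295971347403
[[ 0.34362785  0.53507449]
 [-0.36385033 -0.28920767]
 [-0.00228698  0.03395094]]
2.2917
```

```bash
python3 -c "
import cv2,numpy as np
a=cv2.imread('pics/b_wrist.png');b=cv2.imread('pics/b_scene.png');cv2.imwrite('pics/b_both.png',cv2.resize(np.vstack([a,b]),(600,900))[:600] if 0 else cv2.resize(np.hstack([a,b]),(800,300)))"
```

```text
(no output)
```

View pics/b_both.png

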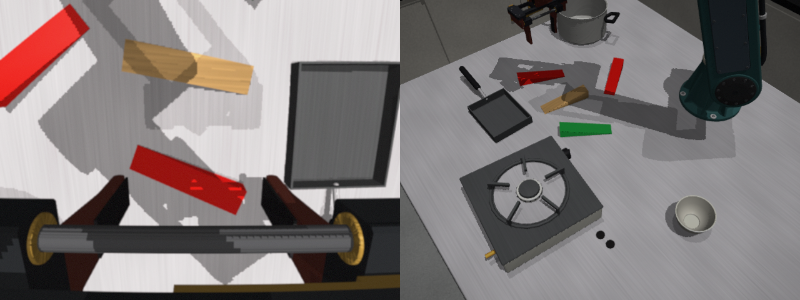

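Run:
```python
from h import *
import pickle
a=pickle.load(open("a.pkl","rb"));b=pickle.load(open("b.pkl","rb"))
for nm,c,reg in [("a side",a["side"],a["side"]["stove"][0]["region"]),("a scene",a["scene"],a["scene"]["stove"][0]["region"]),("b scene",b["scene"],b["scene"]["stove"][0]["region"]),("b side",b["side"],a["side"]["stove"][0]["region"])]:
    W=cloud(c); P=W[reg&np.isfinite(W[...,2])]
    th=np.radians(-5.7); ex=np.array([np.cos(th),np.sin(th)]); ey=np.array([-ex[1],ex[0]])
    # top edge percentiles by fine yaw fit
    T=P[(P[:,2]>.07)&(P[:,2]<.092)]
    r=cv2.minAreaRect(T[:,:2].astype(np.float32));print(nm,np.round(r[0],4),np.round(r[1],4),r[2]-90, len(T))
    F=P[(P[:,2]>.02)&(P[:,2]<.065)]
    u=F[:,:2]@ex; v=F[:,:2]@ey
    h=(np.abs(v-(-.037*ex[0]+.77*ey[0]+0))<9)
    u0=np.median(u[u<.65]) if (u<.65).any() else None
    print(len(F),u0)
    if u0 and (u<.65).sum()>200:
        s=(abs(u-u0)<.008); k=np.polyfit(v[s],u[s],1); print("front: slope",k, "yaw",np.degrees(th-np.arctan(k[0])),s.sum(),"v",v[s].min(),v[s].max())
    print("v range side faces",np.percentile(v,[0.5,1,50,99,99.5]))
```

```text
a side [ 0.7688 -0.0356] [0.3117 0.3084] -5.644813537597656 6636
3171 0.6180052030798018
front: slope [0.01227738 0.61712921] yaw -6.403406514893289 1304 v -0.10400238652519736 0.19604179600445687
v range side faces [-0.09876546 -0.09228773  0.18800777  0.19415519  0.19492409]
a scene [ 0.7711 -0.0378] [0.3077 0.3049] -5.74658203125 23466
2029 0.6251709962386836
front: slope [1.35357376 0.37187461] yaw -59.243566829647534 47 v 0.18753940655412704 0.19136156522996048
v range side faces [-0.05001724 -0.04485789  0.1895434   0.19130118  0.19150301]
b scene [ 0.7713 -0.0372] [0.3066 0.3046] -5.77740478515625 23451
2064 0.6130614108397311
front: slope [-0.04643678  0.60725761] yaw -3.0412783680364375 73 v -0.056862827093664636 -0.02406237791209838
v range side faces [-0.05151079 -0.04675691  0.18953578  0.19128349  0.19150436]
b side [ 0.7689 -0.0349] [0.308 0.31 ] -5.937477111816406 6629
3152 0.6178253833995486
front: slope [0.01246774 0.61698487] yaw -6.414312117325331 1297 v -0.10743969308216127 0.19334017134236559
v range side faces [-0.09989682 -0.09174439  0.18814703  0.19418503  0.19460235]
```

Run:
```python
from bench import *
import numpy as np
from scipy.spatial.transform import Rotation as R
def quat(psi): return (R.from_euler('z',psi)*R.from_euler('x',np.pi)).as_quat()
for off in (90,-90):
  for p,y in [((.3853,-.3158,.003),-10.8),((.3853,-.3158,.12),-10.8),((.435,-.003,.1),-5.7),((.435,-.003,.004),-5.7),((.549,-.015,.004),-5.7)]:
    print(off,p,inverse_kinematics(p,quat(np.radians(y+off))))
print(current_joint_pos())
```

```text
90 (0.3853, -0.3158, 0.003) [-8.25338523e-01  5.32352633e-01  1.93457352e+00 -4.44089210e-16
  6.74666505e-01 -2.20763929e+00]
90 (0.3853, -0.3158, 0.12) [-0.82533852  0.33944687  1.84488163  0.          0.95726415 -2.20763929]
90 (0.435, -0.003, 0.1) [-1.65953298e-01  2.94118705e-01  1.99569558e+00 -4.44089210e-16
  8.51778371e-01 -1.63726586e+00]
90 (0.435, -0.003, 0.004) [-1.65953298e-01  4.80512473e-01  2.07334637e+00 -4.44089210e-16
  5.87733815e-01 -1.63726586e+00]
90 (0.549, -0.015, 0.004) [-1.53101136e-01  5.74574586e-01  1.81883684e+00 -4.44089210e-16
  7.48181232e-01 -1.62441369e+00]
-90 (0.3853, -0.3158, 0.003) [-8.25338523e-01  5.32352633e-01  1.93457352e+00 -4.44089210e-16
  6.74666505e-01  9.33953363e-01]
-90 (0.3853, -0.3158, 0.12) [-8.25338523e-01  3.39446872e-01  1.84488163e+00 -4.44089210e-16
  9.57264154e-01  9.33953363e-01]
-90 (0.435, -0.003, 0.1) [-1.65953298e-01  2.94118705e-01  1.99569558e+00 -4.44089210e-16
  8.51778371e-01  1.50432680e+00]
-90 (0.435, -0.003, 0.004) [-1.65953298e-01  4.80512473e-01  2.07334637e+00 -4.44089210e-16
  5.87733815e-01  1.50432680e+00]
-90 (0.549, -0.015, 0.004) [-1.53101136e-01  5.74574586e-01  1.81883684e+00 -4.44089210e-16
  7.48181232e-01  1.51717896e+00]
[-8.61377638e-01  3.66733110e-01  1.45314595e+00 -2.76795320e-05
  1.32199611e+00 -8.62789628e-01]
```

```bash
cat >> h.py <<'E'
from scipy.spatial.transform import Rotation as R
def quat(psi): return (R.from_euler('z',psi)*R.from_euler('x',np.pi)).as_quat()
E
python3 - <<'E'
from bench import *
from h import *
q=quat(np.radians(-10.8+90))
p=[.3853,-.3158]
move_ptp(p+[.12],q)
print(current_finger_gap(),current_force())
print(servo_line(p+[.03],rate=.15,contact_N=8))
print(servo_line(p+[.004],rate=.04,contact_N=5),current_position(),current_force())
c=capture("side");cv2.imwrite("pics/c_side.png",c["image"])
print(move_gripper(0.0),current_finger_gap(),current_force(),current_position(),current_clock())
c=capture("side");cv2.imwrite("pics/c_side2.png",c["image"])
c=capture("scene");cv2.imwrite("pics/c_scene.png",np.vstack([c["image"][60:260,120:440]]*1))
E
python3 -c "
import cv2,numpy as np
a=cv2.imread('pics/c_side2.png')[120:300,280:520];b=cv2.imread('pics/c_scene.png')
cv2.imwrite('pics/c_both.png',np.hstack([cv2.resize(a,(400,300)),cv2.resize(b,(400,300))]))"
```

```text
0.08837114956979034 [0.12084302 0.12746798 0.02311592]
False
False [ 0.38530565 -0.3157885   0.00392804] [0.74971375 0.50493938 0.18964568]
False 0.04184143301845814 [-0.14188172  0.23998352  0.13045681] [ 0.38532593 -0.3158478   0.00403514] 5.8833
```

View pics/c_both.png

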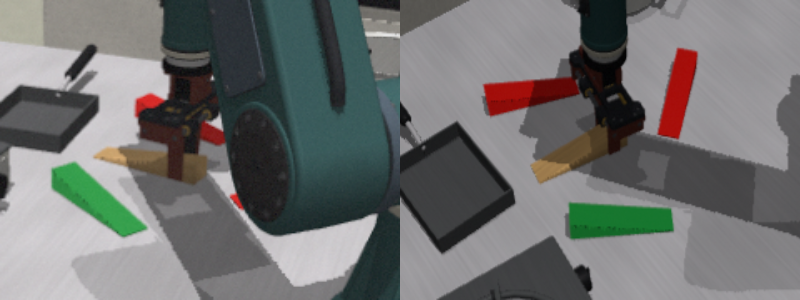

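```bash
cat >> h.py <<'E'
th=np.radians(-5.75); ex=np.array([np.cos(th),np.sin(th)]); ey=np.array([-ex[1],ex[0]])
U0,V0=.619,.040
Q=quat(th+np.pi/2)
def P(u,z,v=V0): return list(u*ex+v*ey)+[z]
E
python3 - <<'E'
from bench import *
from h import *
servo_line([.3853,-.3158,.075],rate=.12)
print(current_finger_gap(),current_force())
servo_line(P(U0-.145-.035,.075),Q,rate=.15)
print(servo_line(P(U0-.145-.035,.0150),rate=.12))
print(servo_line(P(U0-.145-.035,.0045),rate=.02,contact_N=4))
print(current_finger_gap(),current_force(),current_position(),current_clock())
import pickle
d={}
for n in ["side","scene","wrist"]:
    c=d[n]=capture(n);cv2.imwrite(f"pics/d_{n}.png",c["image"])
    W=cloud(c);hsv=cv2.cvtColor(c["image"],cv2.COLOR_BGR2HSV)
    m=cv2.inRange(hsv,(10,70,60),(25,200,255))
    uv=W[...,:2]; u=uv@ex;v=uv@ey
    s=(m>0)&(W[...,2]<.05)&(u>.42)&(u<.62)&(abs(v-V0)<.04)
    if s.sum()>50: print(n,s.sum(),"u",np.percentile(u[s],[1,99,99.8]),"v",np.percentile(v[s],[1,50,99]))
pickle.dump(d,open("d.pkl","wb"))
a=d["side"]["image"][140:340,100:500]
cv2.imwrite("pics/d_both.png",np.hstack([cv2.resize(a,(400,300)),cv2.resize(d["scene"]["image"],(400,300))]))
E
```

```text
0.04171249797277895 [ 0.92410423  0.76006345 -0.66068657]
False
False
0.04156200357206462 [ 0.2052137   0.68859524 -1.1743122 ] [ 0.4407489  -0.00416505  0.00443624] 10.3083
side 843 u [0.42097463 0.58440365 0.58667972] v [0.02048808 0.0559141  0.06588429]
scene 1542 u [0.44595331 0.58914328 0.59072772] v [0.01976033 0.04391561 0.0622544 ]
wrist 14179 u [0.42044016 0.50104547 0.50195097] v [0.01954673 0.04037479 0.0608844 ]
```

View pics/d_both.png

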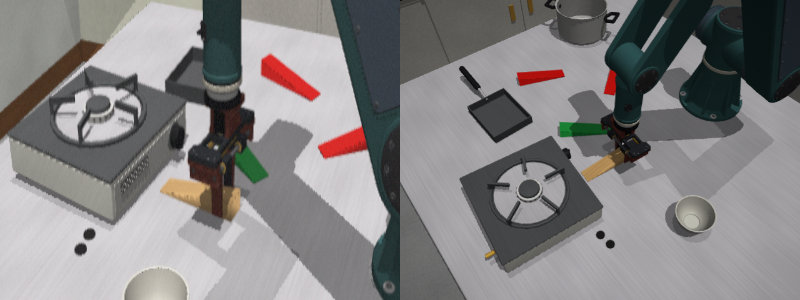

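View pics/d_side.png

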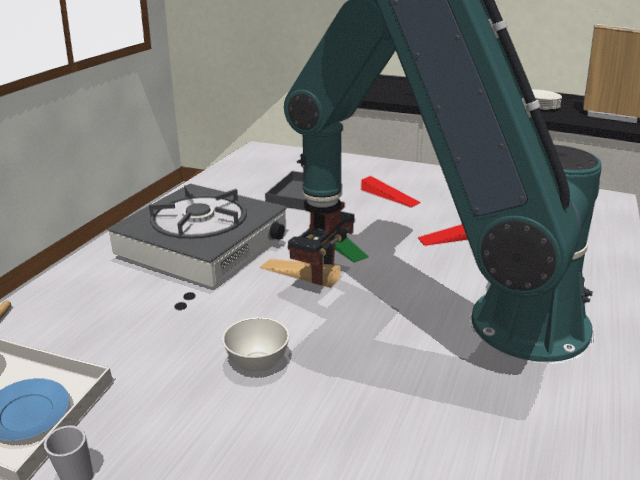

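Run:
```python
from bench import *
from h import *
servo_line(P(.439,.0040),Q,rate=.02)
print("base",current_force())
servo_line(P(.485,.0040),Q,rate=.04)
for u in np.arange(.489,.526,.004):
    servo_line(P(u,.0040),Q,rate=.02)
    f=np.array(current_force());p=np.array(current_position())
    print(round(u,3),(p[:2]@ex).round(4),p[2].round(4),"fx",(f[:2]@ex).round(2),"fy",(f[:2]@ey).round(2),"fz",f[2].round(2),round(current_finger_gap(),4))
print(current_clock())
for n in ["side","scene"]: cv2.imwrite(f"pics/e_{n}.png",capture(n)["image"])
```

```text
base [-0.35832325 -0.15673433 -1.54498804]
0.489 0.4894 0.004 fx 1.49 fy 0.24 fz -0.13 0.0418
0.493 0.4933 0.004 fx 0.69 fy 0.64 fz 1.42 0.0418
0.497 0.4972 0.004 fx 0.24 fy -0.41 fz 1.44 0.0416
0.501 0.5011 0.004 fx -0.02 fy -0.55 fz 2.39 0.0416
0.505 0.5018 0.004 fx -7.4 fy -0.38 fz 11.84 0.0421
0.509 0.5026 0.0038 fx -13.64 fy -1.23 fz 17.17 0.0416
0.513 0.5047 0.0035 fx -16.04 fy -1.43 fz 19.66 0.0419
0.517 0.5086 0.0035 fx -15.91 fy -0.75 fz 18.75 0.0417
0.521 0.5127 0.0034 fx -15.92 fy -0.13 fz 18.17 0.0419
0.525 0.5167 0.0034 fx -14.73 fy 0.57 fz 19.15 0.0417
15.5083
```

View pics/e_side.png

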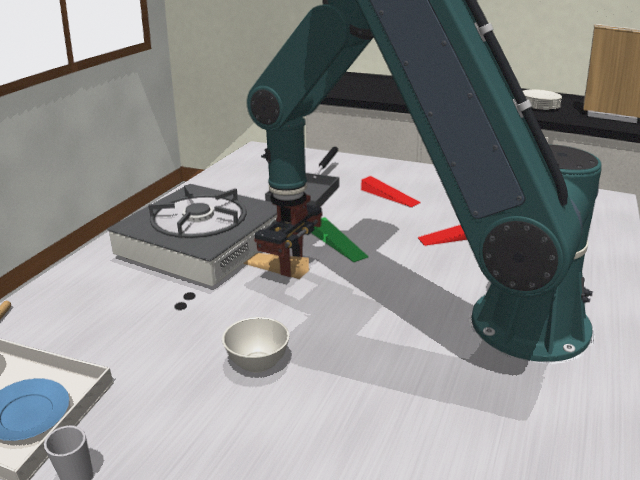

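```bash
cat >> h.py <<'E'
import pickle
def stovefit(c):
    W=cloud(c);u=W[...,:2]@ex-U0;v=W[...,:2]@ey-V0;z=W[...,2]
    out=[]
    s=(z>.07)&(z<.1)&(u>.01)&(u<.29)&(abs(v)<.14)&((np.hypot(u-.15,v)>.115))
    A=np.c_[u[s],v[s],np.ones(s.sum())];b=z[s]
    for _ in range(4):
        k,*_=np.linalg.lstsq(A,b,rcond=None);r=abs(A@k-b);g=r<.004;A,b=A[g],b[g]
    # k: slope along u, along v, z at front
    f=(z>.02)&(z<.065)&(abs(u)<.03)&(v>.0)&(v<.13)
    return np.round(k,4),len(b),(np.round(np.median(u[f]),4),f.sum()) if f.sum()>30 else None
E
python3 - <<'E'
from bench import *
from h import *
def st(t):
    f=np.array(current_force());p=np.array(current_position())
    print(t,(p[:2]@ex).round(4),p[2].round(4),"fx",(f[:2]@ex).round(2),"fy",(f[:2]@ey).round(2),"fz",f[2].round(2),np.array(current_torque()).round(2))
b=pickle.load(open("b.pkl","rb"))
for n in ["side","scene"]: print(n,"start",stovefit(b[n]),"now",stovefit(capture(n)))
st(0)
for z in (.0046,.0052):
    servo_line(P(.525,z),Q,rate=.02); st(z)
print(current_clock())
E
```

```text
side start (array([0.0105, 0.001 , 0.0781]), 2530, (np.float64(-0.0013), np.int64(671))) now (array([0.0019, 0.0013, 0.0804]), 2464, (np.float64(-0.0009), np.int64(638)))
scene start (array([ 0.0171, -0.0005,  0.0784]), 10111, None) now (array([ 0.0091, -0.0003,  0.0806]), 10131, None)
0 0.5167 0.0034 fx -15.64 fy 0.36 fz 18.43 [0.25 2.57 0.05]
0.0046 0.5185 0.0035 fx -10.22 fy 0.63 fz 5.83 [0.28 1.74 0.02]
0.0052 0.519 0.0035 fx -8.33 fy 0.21 fz -1.69 [0.17 1.36 0.02]
16.2083
```

Run:
```python
from bench import *
from h import *
def st(t):
    f=np.array(current_force());p=np.array(current_position())
    print(t,(p[:2]@ex).round(4),p[2].round(4),"fx",(f[:2]@ex).round(2),"fy",(f[:2]@ey).round(2),"fz",f[2].round(2),round(current_finger_gap(),4))
for u in np.arange(.529,.5515,.0044):
    servo_line(P(u,.0050),Q,rate=.02); st(u.round(4))
b=pickle.load(open("b.pkl","rb"))
for n in ["side","scene"]:
    c=capture(n);cv2.imwrite(f"pics/f_{n}.png",c["image"]); print(n,"start",stovefit(b[n]),"now",stovefit(c))
print(current_clock())
```

```text
0.529 0.523 0.0035 fx -9.0 fy -0.94 fz 0.15 0.0418
0.5334 0.5276 0.0035 fx -8.09 fy 0.77 fz 1.0 0.0417
0.5378 0.532 0.0035 fx -8.51 fy 0.04 fz 0.72 0.0417
0.5422 0.5364 0.0035 fx -8.67 fy 0.25 fz 0.7 0.0419
0.5466 0.5408 0.0035 fx -7.53 fy 0.36 fz 1.61 0.0418
0.551 0.5451 0.0035 fx -8.1 fy -0.24 fz 1.83 0.0419
side start (array([0.0105, 0.001 , 0.0781]), 2530, (np.float64(-0.0013), np.int64(671))) now (array([-0.0151,  0.0015,  0.0851]), 2307, (np.float64(0.0001), np.int64(583)))
scene start (array([ 0.0171, -0.0005,  0.0784]), 10111, None) now (array([-0.0079,  0.    ,  0.0854]), 10099, (np.float64(-0.024), np.int64(36)))
18.4917
```

Run:
```python
from bench import *
from h import *
def st(t):
    f=np.array(current_force());p=np.array(current_position())
    print(t,(p[:2]@ex).round(4),p[2].round(4),"fx",(f[:2]@ex).round(2),"fy",(f[:2]@ey).round(2),"fz",f[2].round(2),round(current_finger_gap(),4))
for u in (.555,.559):
    servo_line(P(u,.0050),Q,rate=.02); st(u)
sleep(.5); st("rest")
b=pickle.load(open("b.pkl","rb"))
for n in ["side","scene"]:
    c=capture(n);cv2.imwrite(f"pics/g_{n}.png",c["image"]); print(n,"now",stovefit(c))
    cv2.imwrite(f"pics/gd_{n}.png",np.hstack([cv2.resize(x[(130 if n=='side' else 150):(300 if n=='side' else 450),60:380],(400,300)) for x in (b[n]["image"],c["image"])]))
print(current_clock(),R.from_quat(current_orientation()).as_matrix().round(3).tolist())
```

```text
0.555 0.5491 0.0035 fx -7.41 fy 0.3 fz 1.83 0.0416
0.559 0.553 0.0035 fx -8.5 fy -0.47 fz 1.82 0.0417
rest 0.5531 0.0035 fx -9.14 fy -0.4 fz 2.42 0.0418
side now (array([-0.0197,  0.0016,  0.0864]), 2196, (np.float64(0.0005), np.int64(562)))
scene now (array([-0.0128, -0.0002,  0.0867]), 10106, (np.float64(-0.0234), np.int64(59)))
19.7917 [[0.1, 0.995, -0.01], [0.995, -0.1, 0.002], [0.0, -0.011, -1.0]]
```

View pics/gd_side.png

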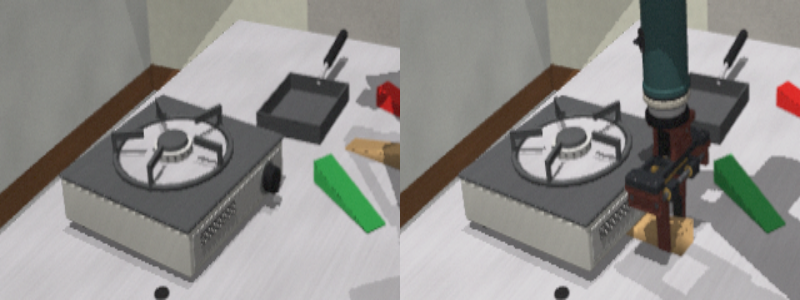

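View pics/gd_scene.png

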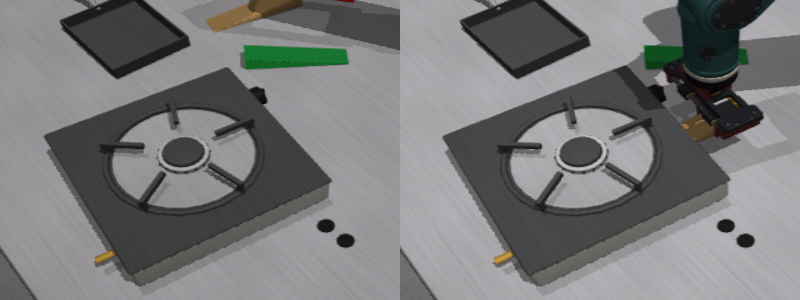

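Run:
```python
from bench import *
from h import *
sleep(.3);print(current_position(),current_force(),current_finger_gap(),np.abs(current_qvel()).max())
close_job();print(current_clock())
```

```text
[ 0.55435973 -0.01526866  0.00349427] [-8.54075572  1.91670893  1.93859407] 0.04211638097984749 0.0011082352344735568
the job is handed in; nothing more can be done
the job is handed in; nothing more can be done
```

I gripped the plain wooden wedge, carried it over the green one and pushed it slowly, thin end first, under the middle of the stove's front edge. I handed in at about 20 s of the 48 s. The job reports no verdict, so the figures below are my own checks.

- **Lift:** three estimates put the front feet 7.2 to 7.7 mm off the bench: 7.2 mm from the stove's tilt in both cameras, 7.5 mm from the rise of its front edge, and 7.7 mm from how far I pushed after contact. They differ by about 0.5 mm, and all are inside 4 to 10 mm.
- **Wedge:** it was still gripped at 42 mm, at rest, and pushing back with about 8.5 N. It was lined up with the stove to within the camera measurements, with its thin end about 80 mm past the edge.
- **Stove:** its front shifted less than about 2 mm. The pictures show no gap closing between gripper and stove, and the bowl, pan and pads were not touched.
- **Off plan:** early in the push the arm sagged slightly and pressed the wedge down, so the push reached 16 N. Raising the commanded height about 1 mm brought it down to about 8 N. The tool ended tilted by about 0.01 rad; I did not measure the wedge's own tilt.

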